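Fit the trimming chuck onto the pins of the banding wheel

TASK

Pick up the blue trimming chuck (the one with a square foot with four holes), set it upright on the banding wheel and turn it until its holes find the wheel's four pins, so that it slides down fully home, flat on the wheel head; then let go of it. Go gently: feel for the pins under light pressure, never force, ram or drop it onto the wheel. Leave the other things on the bench where they are.

Things in the scene. Friction and masses are not known exactly. Their poses are not given: they have to be found in the camera images.
- chuck_mid (a point): loose blue trimming chuck, 0.3-0.6 kg: square foot plate 130 x 130 x 12 mm with a round upright neck of 44 mm diameter in its middle (grip it there), 82 mm high in all. This point: on the neck's axis, 46 mm above the underside; z up, x and y parallel to the plate's sides. Four alike through holes, 13 mm diameter, at x = +-42, y = +-42 mm; it fits in any of four quarter turns
- seat (a point): centre of the top face of the wheel head, 80 mm above the bench, where the chuck's underside is to rest. z up; x, y belong to the wheel's square foot, NOT to the head. The head's angle is not reported: from above, its square of pins is turned counter-clockwise by anything from 0.15 to 1.35 rad from these axes; find it by looking or by feel
- wheel: banding wheel fixed to the bench: round dark head 200 mm diameter, braked by stiff friction (3 N m), on a grey 160 mm square foot with a red lug on its -x side; origin under the foot. Four brass pins on the head at +-42 mm (square), 10 mm diameter, 16 mm high, the upper 6 mm tapering to 5 mm: unmatched, the chuck rests on their tips 16 mm up. It bears at most 40 N
- spare_mid (a point): a loose yellow trimming chuck with a plain round foot of 124 mm diameter without holes and a neck like the blue one's; it does not fit and stays where it is. Point on its axis, 46 mm above its underside
- glaze_green_mid (a point): a loose shallow green glass dish, 100 mm in diameter, 22 mm high; point on its axis at half its height; stays where it is
- beaker_mid (a point): a loose blue ceramic beaker, 70 mm in diameter, 85 mm high; point on its axis at half its height; stays where it is
- brush_mid (a point): a loose brush lying on the bench, its length along its x; point on it; stays where it is
- vase_mid (a point): a loose white round vase, 98 mm in diameter, 112 mm high; point on its axis at half its height; stays where it is
- jug_mid (a point): a loose terracotta jug, 82 mm in diameter, 105 mm high; point on its axis at half its height; stays where it is
Mind the look-alikes: they are no part of the job. What is shaped like the part that bears chuck_mid but turquoise is not meant. There is more than one size of the wheel; the job needs the larger.

How it is judged:
On the way, in this order (a step that is already met when the one before it is completed fails the run):
1. the blue chuck is lifted well clear of the bench (height (world z) of chuck_mid above 0.12 m), for 0.1 s.
2. the blue chuck is down on the wheel with all four pins in its holes (horizontal distance between chuck_mid and seat below 0.006 m and z of chuck_mid in the frame of seat between 0.042 and 0.049 m and angle between chuck_mid's own z axis and vertical below 0.035 rad), for 0.2 s.
At the end, for the whole second after the job is handed in: The blue chuck stands on the wheel head with the pins through its holes: its axis within 6 mm of the wheel's axis, its underside within 3 mm of the head's top face, upright within 2 degrees, released and staying so for a second (all of step 2 and contact force between wheel and anything else above 1 N and contact force between the fingers and anything else below 0.1 N); the robot touches nothing.
It fails at once if the wheel is stressed with more than 40 N (chuck rammed, forced or dropped) (contact force between wheel and anything else above 40 N).
It fails at once if another loose thing (yellow chuck, dish, beaker, brush, vase, jug) is moved by more than 25 mm (distance of any of spare_mid, glaze_green_mid, beaker_mid, brush_mid, vase_mid, jug_mid from where it was at the start of the episode above 0.025 m).
It also fails if it takes over 72 s, if anything falls off the work surface, if the arm or the gripper's body presses on something with over 40 N, if the wrist force passes 120 N, or if a joint passes its speed limit or range.

ROBOT

A 7-joint arm with a two-finger parallel gripper is mounted at the origin on the work surface. World frame = base frame: x ahead of the robot, y to its left, z up, the work surface at z = 0. Lengths are in m, angles in rad, forces in N, time in s.
With the tool pointing down it reaches from about 0.35 to 0.9 m from the base axis. Payload 7.2 kg.
Tool frame: the origin (TCP) lies at the very end of the fingers, on their centre line; the grasp point (between the pads) lies 19 mm behind it (env.hold_point_z is the z of the grasp point in the tool frame, in m); z points along the fingers, y is the line along which they close (so a half turn about z gives the same grasp; the last joint's range is limited). The gripper opens to 88 mm and grips with 3 to 60 N. Pads are 20 mm wide; open, the fingers measure 115 mm over their backs; the gripper's body (75 mm by 178 mm) begins 61 mm behind the grasp point.
Start: joints at [-1.329, 0.411, -0.013, 1.596, 0.006, 1.134, -0.082], TCP at [0.191, 0.595, 0.223] pointing down, gripper open.
Joint ranges: [-2.95, 2.95], [-0.29, 1.99], [-1.47, 1.44], [0.14, 2.54], [-1.03, 4.17], [0.13, 1.85], [-2.86, 2.86]. Speed limits (rad/s): [2.39, 2.39, 3.01, 3.01, 3.14, 3.14, 3.14].

INTERFACE

Orientations are given as a unit quaternion [w, x, y, z].
In Python, from plant import status, eyes, job, env gives the robot as it stands.
- The arm moves only by the tool servo_tool, never from a script. Its argument "rows" is a list of rows, each a list of 3 entries, a list of its own where there are three numbers: the closure, from -1 (fully open) to 1 (shut), then the shift along the world's x, y, z in m, then the turn about the world's z in rad. A call has 1 to 12 rows; each row is the pose to reach, as a shift and turn from the pose commanded when the call began; what a row does not reach only later rows make up. A row lasts 1/10 s, in which the tool goes at most 50 mm and 8.59 degrees, less where a joint would pass 70% of its speed; a pose out of reach is approached as far as the arm can. A call with a gripper value outside its range is refused whole. The fingers move at their own pace and stop on an object; "newtons" is the grip in N (left out, the last holds). Time passes only in rows, so rows that repeat a pose let the fingers close. It gives the time, the measured TCP pose, the force, the opening and the grip force at its end, in the units of the state.
- status.read_state(): the state, without advancing time (a new reading comes with each control period).
- eyes.read_camera(name): name is "scene" or "top" or "wrist"; returns the picture (400x640x3 uint8, red, green, blue); there is no depth.
- eyes.calibration(name): a dict with "intrinsics" (3x3 intrinsics, pixels), "k1" (the pictures are not rectified: a ray, as slopes to the right and down, at radius r is drawn at 1 + k1 r^2 times it, then the intrinsics apply), "rvec" (rotation vector, rad) and "tvec" (3), from world to camera coordinates, as OpenCV has them. Camera axes: x right, y down, z forward; pixel columns grow to the right and rows downward; lengths in m; the calibration is good to about 2 mm. A picture is of the moment at which its call begins: read the wrist's pose just before it. calibration takes no time and is no camera call; for the wrist camera it gives the pose at the moment of the call.
- job.finish_job(): hands the job in; it is judged then, once.
The state is a dict: "time_s": time; "joint_pos": joint angles; "qvel": joint speeds; "effort": joint torques, N m; "ee_pos": TCP position; "tcp_rot": TCP orientation; "force": force on the tool from outside, world axes, zero at the start; "ft_torque": the same for the moment, N m; "opening": finger opening in m; "grip_force": force on a finger pad.
Only numpy, scipy, OpenCV 4.12 (cv2) and the standard library are available. Lean on these libraries where they do the work, as an engineer would, in place of code of your own. Each camera call takes 0.05 s, during which the arm holds its last target. There are 200 camera calls.

## Working session

There is one attempt and no reset: what is moved stays moved. The work goes in short steps, Python scripts to look and compute and a tool call to move; the robot and the scene stay as the last step left them, time stands still between calls to the robot, and variables do not carry over. Pictures are saved under pics/ and viewed, at most 10 in all, crops included, and the job is handed in when it is done.

Besides the shell and the picture viewer there is one more tool, called after "Emit:" as name(argument=value, ...), one argument or row to a line, values as JSON. servo_tool: Moves the arm, as the interface text tells. Its arguments: {"type":"object","properties":{"rows":{"type":"array"},"newtons":{"type":"number"}},"required":["rows"]}

```bash
mkdir -p pics; ls
cat > h.py <<'E'
import numpy as np, cv2
from plant import status, eyes, job, env
def ray(c,uv):
    K=np.array(c["intrinsics"]);k1=c["k1"]
    d=(np.array(uv,float)-K[:2,2])/[K[0,0],K[1,1]]
    s=d.copy()
    for _ in range(20): s=d/(1+k1*(s@s))
    R=cv2.Rodrigues(np.array(c["rvec"],float))[0]
    return -R.T@np.array(c["tvec"],float).ravel(), R.T@np.array([s[0],s[1],1.])
def onz(c,uv,z):
    o,d=ray(c,uv); return o+d*(z-o[2])/d[2]
def proj(c,p):
    K=np.array(c["intrinsics"]);R=cv2.Rodrigues(np.array(c["rvec"],float))[0]
    q=R@np.array(p,float)+np.array(c["tvec"],float).ravel(); s=q[:2]/q[2]; s=s*(1+c["k1"]*(s@s))
    return s*[K[0,0],K[1,1]]+K[:2,2]
def snap(name,f):
    c=eyes.calibration(name); im=eyes.read_camera(name); cv2.imwrite(f"pics/{f}.png",im[:,:,::-1]); np.save(f"pics/{f}.npy",np.array(c,dtype=object),allow_pickle=True); return c,im
def load(f): return np.load(f"pics/{f}.npy",allow_pickle=True).item(), cv2.imread(f"pics/{f}.png")
E
python3 - <<'E'
from h import *
print(status.read_state())
for n in("top","scene"):
    c,_=snap(n,n+"0"); print(n,ray(c,(320,200)),c["k1"],c["intrinsics"])
E
```

```text
pics
{'time_s': 0.0, 'joint_pos': array([-1.32921819,  0.41189747, -0.01273762,  1.5970668 ,  0.00556421,
        1.13428559, -0.08217172]), 'qvel': array([ 5.75571482e-05,  1.80193552e-04,  1.27721836e-04,  2.12262272e-05,
        5.20956719e-04, -1.29092023e-03,  6.49572536e-04]), 'effort': array([-5.43141705e-04, -5.87961459e+01,  6.41210619e-01, -2.91083300e+01,
       -5.39747591e-02,  1.82143506e-02,  1.22234137e-04]), 'ee_pos': array([0.19038703, 0.59475162, 0.22180113]), 'tcp_rot': array([-8.91580410e-05,  1.54240141e-01,  9.88033057e-01, -8.06333049e-04]), 'force': array([0.49045461, 0.91653734, 1.22082945]), 'ft_torque': array([-0.00480905, -0.03142556, -0.10184664]), 'grip_force': 0.0, 'opening': 0.08793059101045644}
top (array([ 0.25918438, -0.00881321,  1.18919723]), array([ 0.19501917,  0.00409472, -0.98082378])) -0.04969318397156926 [[407.45405163   0.         322.05900907]
 [  0.         407.45405163 197.45550544]
 [  0.           0.           1.        ]]
scene (array([ 1.05490901, -0.51137045,  0.86382365]), array([-0.51783849,  0.4444492 , -0.73105542])) -0.056809984534261435 [[452.77267475   0.         323.6900855 ]
 [  0.         452.77267475 196.28275043]
 [  0.           0.           1.        ]]
```

View pics/top0.png

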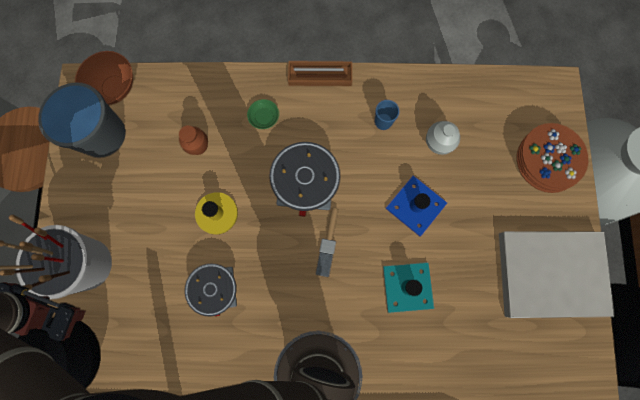

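View pics/scene0.png

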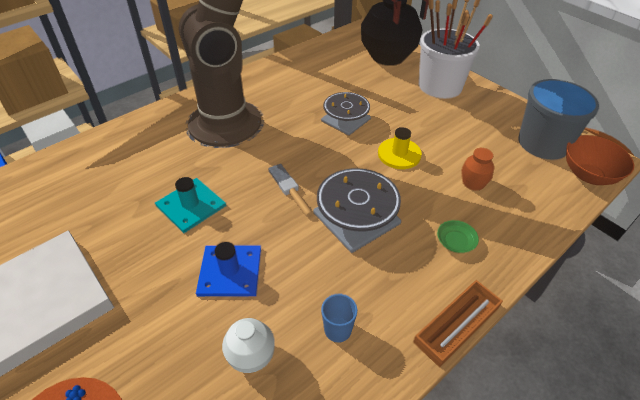

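The look-alikes in the top view are:
- the blue square-footed chuck at (417,205), which is the target
- the turquoise chuck at (408,287)
- the yellow round-footed chuck at (215,213)
- the blue beaker at (387,114)

For the wheel, the large one is at (305,176), with its red lug at (303,213), and the small one is at (210,290). I choose the blue chuck and the large wheel.

Run:
```python
from h import *
c,im=load("top0"); hsv=cv2.cvtColor(im,cv2.COLOR_BGR2HSV)
# blue plate + black neck
m=cv2.inRange(hsv,(110,150,40),(128,255,255)); m[:150]=0;m[:,:370]=0
cs=max(cv2.findContours(m,0,2)[0],key=cv2.contourArea)
h=cv2.convexHull(cs); q=cv2.approxPolyDP(h,6,True)[:,0]
P=np.array([onz(c,p,.012) for p in q]); print(q.tolist(),P.round(3).tolist(),P.mean(0).round(4))
r=cv2.minAreaRect(np.array([onz(c,p[0],.012)[:2]*1000 for p in cs],np.float32)); print(r)
blk=cv2.inRange(im,(0,0,0),(40,40,40)); n,_,st,ce=cv2.connectedComponentsWithStats(blk[190:215,408:436])
print(st.tolist(),[onz(c,x+[408,190],.082).round(4).tolist() for x in ce])
# wheel
g=cv2.cvtColor(im,cv2.COLOR_BGR2GRAY)
pm=cv2.inRange(hsv,(10,90,90),(30,255,255)); roi=np.zeros_like(pm); cv2.circle(roi,(305,176),28,255,-1); pm&=roi
n,_,st,ce=cv2.connectedComponentsWithStats(pm)
for s,x in zip(st[1:],ce[1:]): print(s[4],x.round(1),onz(c,x,.090).round(4))
big=cv2.resize(im[140:245,260:460],None,fx=4,fy=4,interpolation=cv2.INTER_CUBIC);cv2.imwrite("pics/crop0.png",big)
for n,(u,v) in dict(vase=(443,138),beak=(387,114),ring=(305,176)).items(): print(n,onz(c,(u,v),.08).round(3))
```

```text
[[421, 182], [446, 203], [419, 235], [403, 205]] [[0.549, -0.305, 0.012], [0.486, -0.376, 0.012], [0.391, -0.292, 0.012], [0.479, -0.248, 0.012]] [ 0.4765 -0.3055  0.012 ]
((469.7080993652344, -299.70758056640625), (97.22848510742188, 129.30007934570312), 49.24549102783203)
[[0, 0, 28, 25, 522], [6, 4, 16, 15, 178]] [[0.4738, -0.2859, 0.082], [0.4789, -0.2866, 0.082]]
13 [308.6 154.6] [0.6079 0.0286 0.09  ]
13 [283.6 170.6] [0.5609 0.0979 0.09  ]
13 [325.4 178.6] [ 0.5384 -0.0189  0.09  ]
10 [300.2 195. ] [0.4915 0.0505 0.09  ]
vase [ 0.664 -0.358  0.08 ]
beak [ 0.736 -0.198  0.08 ]
ring [0.548 0.038 0.08 ]
```

View pics/crop0.png

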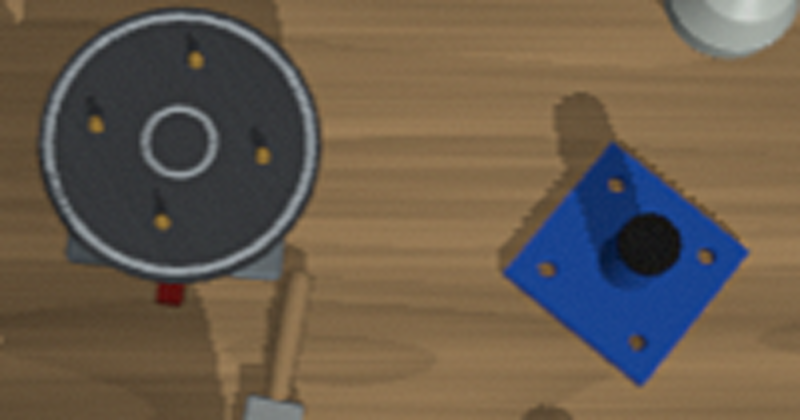

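The crop shows the blue chuck, with four holes at crop pixels (616,185), (706,256), (637,342) and (547,269) and its black neck top at (648,243). It also shows the large wheel with its four pins. The choice is confirmed.

Run:
```python
from h import *
c,_=load("top0")
for L in ([(613,143),(748,252),(640,385),(503,272)],[(616,185),(706,256),(637,342),(547,269)]):
    P=np.array([onz(c,((u+.5)/4-.5+260,(v+.5)/4-.5+140),.012)[:2] for u,v in L])
    d=P[0]-P[2];e=P[1]-P[3]
    print(P.mean(0).round(4),np.arctan2(d[1],d[0])+np.pi/4,np.arctan2(e[1],e[0])+3*np.pi/4,np.hypot(*d),np.hypot(*e))
q=status.read_state()["tcp_rot"]; from scipy.spatial.transform import Rotation as R
print(R.from_quat(q[[1,2,3,0]]).as_matrix().round(3), env.hold_point_z)
c=eyes.calibration("wrist");print(ray(c,(320,200)),c["intrinsics"][0][0])
```

```text
[ 0.4792 -0.2874] 0.8541541891378482 0.8720236762488653 0.18171536765456142 0.1829252125890972
[ 0.4788 -0.2877] 0.8759708639750686 0.8721353266156704 0.11806373799109046 0.1186942194456773
[[-0.952  0.305 -0.   ]
 [ 0.305  0.952 -0.001]
 [-0.    -0.001 -1.   ]] -0.0187
(array([0.1133866 , 0.62052114, 0.3832119 ]), array([ 0.28224834, -0.08818347, -0.95529471])) 327.8937637373344
```

Emit:
servo_tool(
  rows=[
    [-1, [0.024, -0.04, 0], -0.08],
    [-1, [0.047, -0.08, 0], -0.16],
    [-1, [0.071, -0.12, 0], -0.24],
    [-1, [0.095, -0.16, 0], -0.33],
    [-1, [0.118, -0.2, 0], -0.41],
    [-1, [0.142, -0.24, 0], -0.49],
    [-1, [0.165, -0.28, 0], -0.57],
    [-1, [0.19, -0.325, 0], -0.66],
    [-1, [0.213, -0.365, 0], -0.74],
    [-1, [0.237, -0.405, 0], -0.82],
    [-1, [0.26, -0.445, 0], -0.9],
    [-1, [0.26, -0.445, 0], -0.9],
  ],
)

```text
time_s: 1.3
ee_pos: [0.4529, 0.1443, 0.2229]
tcp_rot: [0.001, 0.573, 0.819, -0.0]
force: [-0.2, -0.1, 0.8]
opening: 0.0882
grip_force: 0.0
```

Run:
```python
from h import *
s=status.read_state();print(s["time_s"],s["joint_pos"],s["ee_pos"])
```

```text
1.3 [-0.77100643  0.15075015  0.40533388  1.96815051 -0.06644956  1.03504377
  0.01404248] [0.45292456 0.14429991 0.22285555]
```

Emit:
servo_tool(
  rows=[
    [-1, [0.003, -0.04, 0], -0.08],
    [-1, [0.005, -0.08, 0], -0.16],
    [-1, [0.008, -0.12, 0], -0.24],
    [-1, [0.01, -0.16, 0], -0.33],
    [-1, [0.013, -0.2, 0], -0.41],
    [-1, [0.015, -0.24, -0.01], -0.49],
    [-1, [0.018, -0.28, -0.02], -0.57],
    [-1, [0.02, -0.325, -0.03], -0.66],
    [-1, [0.023, -0.365, -0.04], -0.74],
    [-1, [0.026, -0.405, -0.05], -0.82],
    [-1, [0.028, -0.437, -0.06], -0.9],
    [-1, [0.028, -0.437, -0.06], -0.9],
  ],
)

```text
time_s: 2.5
ee_pos: [0.4772, -0.2903, 0.1613]
tcp_rot: [0.0, 0.871, 0.49, -0.002]
force: [-0.9, 0.6, 0.3]
opening: 0.0879
grip_force: 0.0
```

Run:
```python
from h import *
c,im=snap("wrist","w1");s=status.read_state();print(s["time_s"],s["joint_pos"],s["ee_pos"])
for p in([.479,-.287,.082],[.479,-.287,.012]): print(proj(c,p))
```

```text
2.55 [-0.10638611  0.43279605  0.7461256   1.86666105 -0.34809776  0.9787222
  0.250386  ] [ 0.47755847 -0.28801901  0.16157189]
[319.51292001 203.02810388]
[319.4220463  180.85843355]
```

View pics/w1.png

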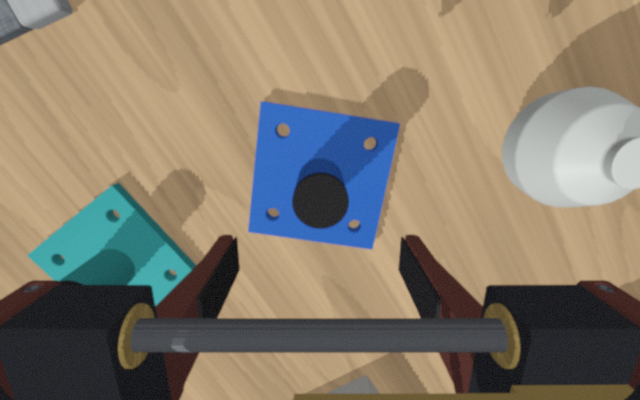

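The close view shows the blue chuck centred between the fingers. Its neck top is at (320,200) and its holes are at (284,130), (371,143), (354,225) and (273,212). The turquoise chuck is to the left and the vase to the right.

Run:
```python
from h import *
c,_=load("w1")
P=np.array([onz(c,p,.012)[:2] for p in [(284,130),(371,143),(354,225),(273,212)]])
d=P[0]-P[2];e=P[1]-P[3]
print(P.mean(0),onz(c,(320,200),.082),np.arctan2(d[1],d[0])%(np.pi/2),np.arctan2(e[1],e[0])%(np.pi/2),np.hypot(*d),np.hypot(*e))
```

```text
[ 0.48079835 -0.28602015] [ 0.48058793 -0.28510297  0.082     ] 0.07708562935444352 0.08113236053460976 0.11684583691928588 0.11744412285895105
```

Emit:
servo_tool(
  rows=[
    [-1, [0.002, 0.001, -0.03], 0],
    [-1, [0.002, 0.001, -0.06], 0],
    [-1, [0.002, 0.001, -0.09], 0],
    [-1, [0.002, 0.001, -0.11], 0],
    [-1, [0.002, 0.001, -0.125], 0],
    [-1, [0.002, 0.001, -0.125], 0],
    [0, [0.002, 0.001, -0.125], 0],
    [0.4, [0.002, 0.001, -0.125], 0],
    [1, [0.002, 0.001, -0.125], 0],
    [1, [0.002, 0.001, -0.125], 0],
    [1, [0.002, 0.001, -0.125], 0],
    [1, [0.002, 0.001, -0.125], 0],
  ],
  newtons=25,
)

```text
time_s: 3.75
ee_pos: [0.4808, -0.2859, 0.0379]
tcp_rot: [0.0, 0.87, 0.493, 0.0]
force: [-1.1, -0.0, 1.8]
opening: 0.0436
grip_force: 25.1
```

Emit:
servo_tool(
  rows=[
    [1, [0, 0, 0.015], 0],
    [1, [0, 0, 0.04], 0],
    [1, [0, 0, 0.07], 0],
    [1, [0, 0, 0.1], 0],
    [1, [0, 0, 0.13], 0],
    [1, [0, 0.03, 0.14], 0],
    [1, [0, 0.07, 0.14], 0],
    [1, [-0.002, 0.11, 0.14], 0],
    [1, [-0.004, 0.15, 0.14], 0],
    [1, [-0.006, 0.18, 0.14], 0],
    [1, [-0.008, 0.196, 0.14], 0],
    [1, [-0.008, 0.196, 0.14], 0],
  ],
)

```text
time_s: 4.95
ee_pos: [0.4717, -0.087, 0.1778]
tcp_rot: [-0.001, 0.869, 0.495, -0.0]
force: [-0.3, -0.4, -4.4]
opening: 0.0438
grip_force: 25.0
```

Run:
```python
from h import *
c,im=snap("wrist","w2");s=status.read_state();print(s["time_s"],s["joint_pos"],s["ee_pos"],s["force"],s["tcp_rot"],s["opening"])
```

```text
5.0 [-0.55683355  0.25437112  0.76822603  2.02754822 -0.21862386  0.94131922
 -0.21161833] [ 0.47203405 -0.08882716  0.17797462] [ 0.16271121 -0.76033775 -4.87116604] [-3.76148477e-04  8.69318452e-01  4.94252245e-01 -7.47619222e-05] 0.0435843181425945
```

View pics/w2.png

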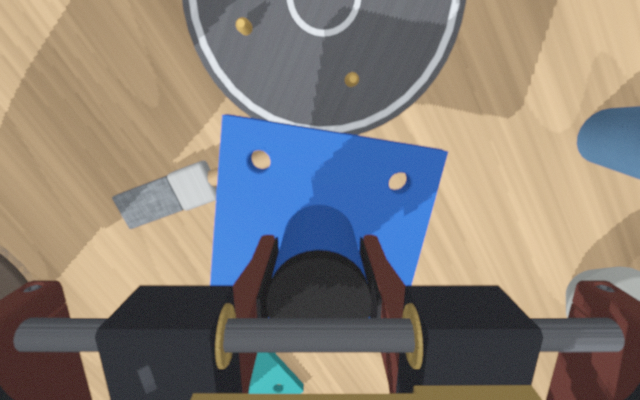

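The chuck is held level. Its front holes are at (261,160) and (398,182), and two wheel pins show at (243,26) and (352,78).

Run:
```python
from h import *
c,im=load("w2")
A,B=[onz(c,p,.152)[:2] for p in[(261,159.5),(398,181)]]
d=B-A;print("chuck",A,B,np.hypot(*d),np.arctan2(d[1],d[0])%(np.pi/2))
n=np.array([-d[1],d[0]])/np.hypot(*d); n=-n if n@((A+B)/2-[.472,-.089])>0 else n
print("centre",(A+B)/2+n*.042)
hsv=cv2.cvtColor(im,cv2.COLOR_BGR2HSV);m=cv2.inRange(hsv,(12,120,90),(30,255,255));m[100:]=0;m[:,:215]=0;m[:,400:]=0
_,_,st,ce=cv2.connectedComponentsWithStats(m)
print(st[1:].tolist(),ce[1:])
k=[x for s,x in zip(st[1:],ce[1:]) if s[4]>60]
A,B=[onz(c,p,.089)[:2] for p in k[:2]];d=B-A;print(A,B,np.hypot(*d),np.arctan2(d[1],d[0])%(np.pi/2))
n=np.array([-d[1],d[0]])/np.hypot(*d); n=-n if n@[-.08,-.13]>0 else n
print("wheel",(A+B)/2+n*.042)
```

```text
chuck [ 0.46677378 -0.02876253] [ 0.52894605 -0.08041235] 0.08082757032452137 0.877582570204755
centre [ 0.47102139 -0.08689369]
[[240, 18, 11, 16, 97], [346, 73, 12, 13, 115]] [[245.92783505  26.71134021]
 [351.36521739  79.07826087]]
[0.49348503 0.04963827] [ 0.53942572 -0.01721538] 0.08111694306588976 0.6020720475854399
wheel [0.55107026 0.0399982 ]
```

Emit:
servo_tool(
  rows=[
    [1, [0.015, 0.026, 0], -0.05],
    [1, [0.03, 0.052, 0], -0.1],
    [1, [0.047, 0.078, 0], -0.15],
    [1, [0.062, 0.104, 0], -0.2],
    [1, [0.078, 0.129, 0], -0.27],
    [1, [0.078, 0.129, -0.01], -0.273],
    [1, [0.078, 0.129, -0.02], -0.273],
    [1, [0.078, 0.129, -0.03], -0.273],
    [1, [0.078, 0.129, -0.036], -0.273],
    [1, [0.078, 0.129, -0.036], -0.273],
    [1, [0.078, 0.129, -0.036], -0.273],
    [1, [0.078, 0.129, -0.036], -0.273],
  ],
)

```text
time_s: 6.2
ee_pos: [0.5508, 0.039, 0.1421]
tcp_rot: [0.0, 0.929, 0.37, 0.0]
force: [0.7, -0.4, -4.7]
opening: 0.0438
grip_force: 25.0
```

Run:
```python
from h import *
c,im=snap("wrist","w3");c2,im2=snap("top","t3");s=status.read_state();print(s["time_s"],s["ee_pos"],s["force"],s["tcp_rot"],s["ft_torque"])
a=cv2.resize(im2[120:230,240:370],(650,550),interpolation=cv2.INTER_CUBIC);cv2.imwrite("pics/t3c.png",a[:,:,::-1])
```

```text
6.3 [0.55083925 0.03918949 0.14211627] [ 0.32361355 -0.73392224 -5.03704123] [2.39634505e-05 9.28890233e-01 3.70354881e-01 4.43687404e-04] [ 0.02036249  0.09776622 -0.01653811]
```

View pics/w3.png

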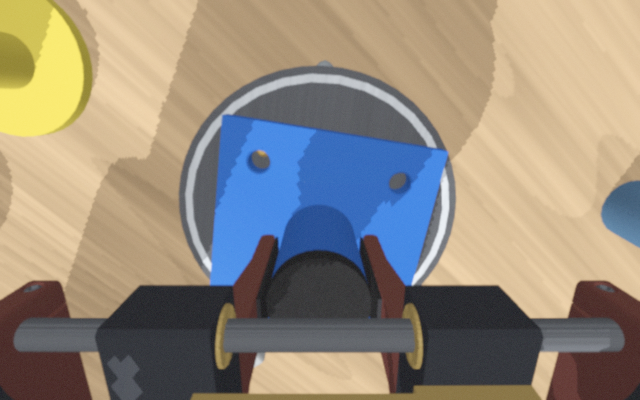

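The brass pin tips already show inside the holes at (262,155) and (398,178), so the chuck is close to aligned. Next I feel downward slowly.

Emit:
servo_tool(
  rows=[
    [1, [0, 0, -0.002], 0],
    [1, [0, 0, -0.004], 0],
    [1, [0, 0, -0.006], 0],
    [1, [0, 0, -0.007], 0],
    [1, [0, 0, -0.008], 0],
    [1, [0, 0, -0.009], 0],
    [1, [0, 0, -0.009], 0],
  ],
)

```text
time_s: 7.0
ee_pos: [0.5505, 0.0393, 0.1325]
tcp_rot: [0.0, 0.929, 0.37, -0.0]
force: [-0.3, -0.3, -4.3]
opening: 0.0436
grip_force: 25.0
```

Emit:
servo_tool(
  rows=[
    [1, [0, 0, -0.001], 0],
    [1, [0, 0, -0.002], 0],
    [1, [0, 0, -0.002], 0],
  ],
)

```text
time_s: 7.3
ee_pos: [0.5508, 0.0395, 0.1307]
tcp_rot: [-0.0, 0.929, 0.37, 0.0]
force: [1.2, 0.4, -4.0]
opening: 0.0438
grip_force: 25.0
```

Emit:
servo_tool(
  rows=[
    [1, [0, 0, -0.001], 0],
    [1, [0, 0, -0.002], 0],
    [1, [0, 0, -0.003], 0],
    [1, [0, 0, -0.003], 0],
  ],
)

```text
time_s: 7.7
ee_pos: [0.5513, 0.04, 0.128]
tcp_rot: [-0.0, 0.929, 0.371, 0.001]
force: [2.5, 3.5, -0.8]
opening: 0.0438
grip_force: 25.0
```

The wheel is pushing the tool lightly toward +x and +y, so I ease that way.

Emit:
servo_tool(
  rows=[
    [1, [0.001, 0.001, 0], 0],
    [1, [0.001, 0.001, 0], 0],
    [1, [0.001, 0.001, -0.001], 0],
    [1, [0.001, 0.001, -0.002], 0],
    [1, [0.001, 0.001, -0.002], 0],
  ],
)

```text
time_s: 8.2
ee_pos: [0.5515, 0.0405, 0.1254]
tcp_rot: [-0.0, 0.929, 0.37, -0.0]
force: [1.9, 4.0, -4.0]
opening: 0.0437
grip_force: 25.0
```

Run:
```python
from h import *
s=status.read_state();print(s["time_s"],s["ee_pos"],s["force"],s["ft_torque"])
```

```text
8.2 [0.55152495 0.04045806 0.12541418] [ 1.92480714  4.04345925 -4.04086974] [ 0.99075382 -0.62733017  0.0919221 ]
```

Emit:
servo_tool(
  rows=[
    [1, [0.0005, 0.001, 0], 0],
    [1, [0.0005, 0.001, -0.001], 0],
    [1, [0.0005, 0.001, -0.002], 0],
    [1, [0.0005, 0.001, -0.003], 0],
    [1, [0.0005, 0.001, -0.003], 0],
  ],
)

```text
time_s: 8.7
ee_pos: [0.5516, 0.0409, 0.1223]
tcp_rot: [0.0, 0.929, 0.37, -0.0]
force: [0.0, 0.7, -5.6]
opening: 0.0439
grip_force: 25.0
```

Emit:
servo_tool(
  rows=[
    [1, [0, 0, -0.001], 0],
    [1, [0, 0, -0.002], 0],
    [1, [0, 0, -0.003], 0],
    [1, [0, 0, -0.0035], 0],
    [1, [0, 0, -0.0035], 0],
  ],
)

```text
time_s: 9.2
ee_pos: [0.5519, 0.0411, 0.119]
tcp_rot: [0.0, 0.929, 0.37, -0.0]
force: [-0.5, -0.1, -4.5]
opening: 0.0433
grip_force: 25.0
```

Emit:
servo_tool(
  rows=[
    [1, [0, 0, -0.0005], 0],
    [1, [0, 0, -0.001], 0],
    [1, [0, 0, -0.0015], 0],
    [1, [0, 0, -0.0015], 0],
    [1, [0, 0, -0.0015], 0],
  ],
)

```text
time_s: 9.7
ee_pos: [0.552, 0.0412, 0.1179]
tcp_rot: [-0.0, 0.929, 0.37, 0.0]
force: [-2.1, 0.5, 0.4]
opening: 0.0435
grip_force: 25.0
```

Flat contact: the weight is carried at the expected height. I hold briefly, then release and back straight up.

Emit:
servo_tool(
  rows=[
    [1, [0, 0, -0.0002], 0],
    [1, [0, 0, -0.0002], 0],
    [0.3, [0, 0, -0.0002], 0],
    [0, [0, 0, 0], 0],
    [-0.5, [0, 0, 0], 0],
    [-1, [0, 0, 0], 0],
    [-1, [0, 0, 0], 0],
    [-1, [0, 0, 0], 0],
  ],
)

```text
time_s: 10.5
ee_pos: [0.5523, 0.0412, 0.1176]
tcp_rot: [0.0, 0.929, 0.37, 0.0]
force: [0.1, 0.2, -0.4]
opening: 0.0724
grip_force: 0.0
```

Emit:
servo_tool(
  rows=[
    [-1, [0, 0, 0.01], 0],
    [-1, [0, 0, 0.03], 0],
    [-1, [0, 0, 0.06], 0],
    [-1, [0, 0, 0.1], 0],
    [-1, [0, 0, 0.13], 0],
    [-1, [0, 0, 0.15], 0],
    [-1, [0, 0, 0.15], 0],
    [-1, [0, 0, 0.15], 0],
  ],
)

```text
time_s: 11.3
ee_pos: [0.552, 0.0413, 0.2679]
tcp_rot: [-0.0, 0.929, 0.37, 0.0]
force: [-0.1, 0.8, -0.7]
opening: 0.0877
grip_force: 0.0
```

Run:
```python
from h import *
c,im=snap("wrist","w4");cs,_=snap("scene","s4");s=status.read_state();print(s["time_s"],s["ee_pos"],s["force"],s["grip_force"],s["opening"])
hsv=cv2.cvtColor(im[:,:,::-1].copy(),cv2.COLOR_BGR2HSV)
for z in(.092,.108):
  print(z,[proj(c,[.5515+.0919*np.cos(a),.0405+.0919*np.sin(a),z]).round(1).tolist() for a in .6+np.pi/4+np.pi/2*np.arange(4)])
print([proj(c,[.5515,.0405,z]).round(1) for z in(.162,.178)])
```

```text
11.4 [0.5514281  0.04132027 0.2668013 ] [ 0.39888907 -0.34685698  0.80623688] 0.0 0.08817551478894184
0.092 [[265.3, 106.4], [252.2, 227.0], [367.5, 244.0], [393.4, 127.6]]
0.108 [[262.7, 106.8], [249.3, 232.7], [369.6, 250.3], [397.0, 129.0]]
[array([319.9, 198.9]), array([319.9, 204.7])]
```

View pics/w4.png

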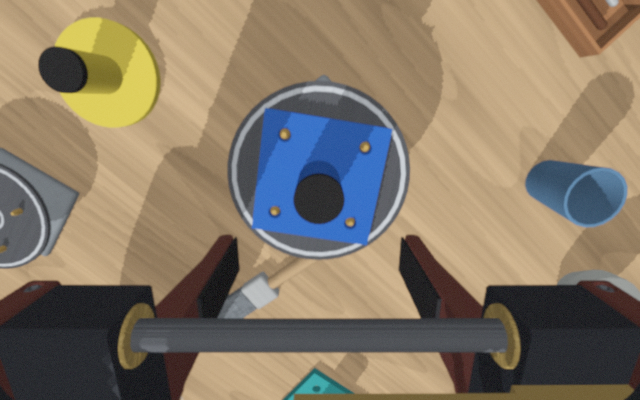

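View pics/s4.png

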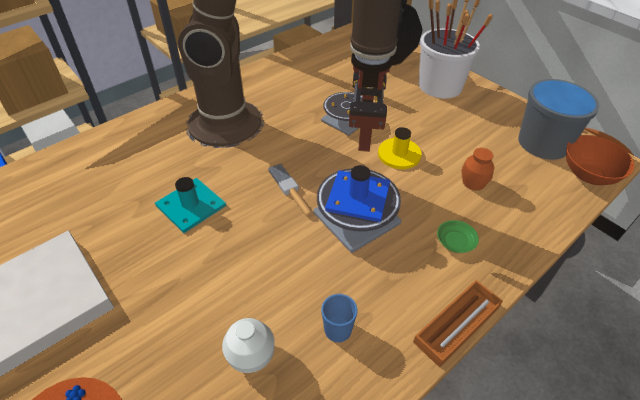

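The pins stand through all four holes at (285,134), (365,147), (350,222) and (275,211). The plate corners match the seated height of 92 mm, the gripper is clear and the other things haven't moved.

```bash
python3 -c "
from plant import job
print(job.finish_job())"
```

```text
the job is handed in; nothing more can be done
None
```

The blue chuck is seated flat on the large wheel with all four pins through its holes, released and handed in at about 11.4 s; the wrist force readings between moves showed only a few newtons, and the hand-in returned no verdict.

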